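# Set the sheet punch to the green format

### The arm

A 6-joint arm with a two-finger parallel gripper is mounted at the origin on the work surface. World frame = base frame: x ahead of the robot, y to its left, z up, the work surface at z = 0. Lengths are in mm, angles in rad, forces in N, time in s.
With the tool pointing down it reaches from about 275 to 1000 mm from the base axis. Payload 8.4 kg.
Tool frame: the origin (TCP) lies midway between the tips of the shut fingers; the grasp point (between the pads) lies 19 mm behind it; z points along the fingers, y is the line along which they close (so a half turn about z gives the same grasp; the last joint's range is limited). The gripper opens to 85 mm and grips with 20 to 120 N. Pads are 22 mm wide; open, the fingers measure 114 mm over their backs; the gripper's body (76 mm by 85 mm) begins 54 mm behind the grasp point. The pads swing forward as they close: fully open they stand 13 mm farther back than shut.
Start: joints at [1.336, 0.353, 1.633, -0, 1.155, -0.002], TCP at [144.188, 608.143, 231.281] pointing down, gripper open.
Joint ranges: [-2.63, 2.63], [-0.92, 2.1], [0.06, 2.66], [-1.3, 4.44], [0, 2.69], [-3.02, 3.02]. Speed limits (rad/s): [2.22, 2.22, 2.79, 3.14, 3.14, 3.14].

### API

Orientations are given as [roll, pitch, yaw] about the fixed x, y, z axes, in that order (R = Rz(yaw) Ry(pitch) Rx(roll)).
In Python, from rig import r gives the robot as it stands.
- The arm moves only by the shell command python3 -m inch 'ROWS' [OPENING] [FORCE]. ROWS is JSON, a list that holds one entry, the list of rows, each a list of 6 numbers: the shift along the tool's x, y, z scaled (see below), then the turn, a rotation vector about the tool's x, y, z scaled (see below). In form: [[[tx, ty, tz, wx, wy, wz], ...]]. A call has 1 to 8 rows; each row is the pose to reach, as a shift and turn from the pose commanded when the call began, along the tool's axes at that moment, turning the shorter way round; what a row does not reach only later rows make up. The controller multiplies each number of a shift by 20 cm and each number of a turn by pi rad. A row lasts 1/12 s, in which the tool goes at most 41.7 mm and 7.16 degrees, less where a joint would pass 70% of its speed; a pose out of reach is approached as far as the arm can. A call with a number of a shift or a turn outside -1 to 1 is refused whole. A call with a gripper value outside its range is refused whole. OPENING is the gripper's target within -1 to 1 (fully open at 1, half-way at 0, shut at -1), set as the call begins (- or left out, the last holds). The fingers move at their own pace and stop on an object; FORCE is the grip in N (left out, the last holds). Time passes only in rows, so rows that repeat a pose let the fingers close. It gives the time, the measured TCP pose, the force, the opening and the grip force at its end, in the units of the state.
- r.sense(): the state, without advancing time (a new reading comes with each control period).
- r.grab_frame(name): name is "side" or "top" or "wrist"; returns the picture (400x640x3 uint8, red, green, blue); there is no depth.
- r.camera_info(name): a dict with "K" (3x3 intrinsics, pixels), "rvec" (rotation vector, rad) and "tvec" (3), from world to camera coordinates, as OpenCV has them; the wrist camera has in their place "mount" (4x4, takes a point from camera to tool coordinates, whose origin is the TCP and whose axes are the flange's). Camera axes: x right, y down, z forward; pixel columns grow to the right and rows downward; lengths in mm; the calibration is good to about 2 mm. A picture is of the moment at which its call begins: read the wrist's pose just before it. camera_info takes no time and is no camera call.
- r.sign_off(): hands the job in; it is judged then, once.
The state is a dict: "clock": time; "qpos": joint angles; "qvel": joint speeds; "joint_efforts": joint torques, N m; "eef_pos": TCP position; "tcp_rot": TCP orientation; "contact_force": force on the tool from outside, world axes, zero at the start; "wrist_torque": the same for the moment, N m; "opening": opening from 0.0 (shut) to 1.0 (fully open); "grasp_force": force on a finger pad.
Only numpy, scipy, OpenCV 4.12 (cv2) and the standard library are available. Lean on these libraries where they do the work, as an engineer would, in place of code of your own. Each camera call takes 0.05 s, during which the arm holds its last target. There are 200 camera calls.

### The job

Set the desk punch up for the green sheet format: first press the green pattern key down until it latches and the red one pops up, and then, holding the fence's orange lock tab pressed, slide the fence along its rail until its pointer stands at the green mark and let the tab spring fully up so that the fence is locked there. Leave only the green key down, and leave the register, the screwdriver and the bunch of keys lying where they are.

Things in the scene. Friction and masses are not known exactly. Their poses are not given: they have to be found in the camera images.
- punch: Hammered blue-grey sheet punch, a fixed desk machine. Origin: centre of the underside of its base, on the table. Its x axis runs from the fence rail (near the robot) to the punch head, its y axis along the rail, z up. Base 270 (x) by 360 (y) by 30 mm high. Steel fence rail along y at x = -60 mm. Punch head, a beam 90 mm (x) by 340 mm (y) centred at x = +75 mm, top 62 mm above the table, with the four pattern keys in its top. A black lever bar lies parked low at x = +175 mm.
- fence_pointer (a point): Tip of the white pointer on the fence carriage, 35 mm above the table. The carriage is black, 74 mm long (y) and 54 mm wide, runs on the rail and carries an aluminium fence blade on the head side; the pointer sticks out on the robot side, at the middle of the carriage's length, towards the colour marks. The point's axes are the punch's axes. The centre of the lock tab lies 41 mm from it along the punch's +x, at the same y.
- tab_top (a point): Centre of the top of the orange lock tab, 42 by 42 mm, in the middle of the fence carriage; 70 mm above the table when up. It lies between two black end blocks, 46 mm apart (along y) and 14 mm thick each, whose tops are 80 mm above the table; it is open on the x sides. Pressing a fingertip down between the blocks and moving along y carries the carriage along. Axes as the punch's.
- lock_tab (a joint): Travel of the lock tab, m: 0 = up, 0.013 = fully down. Spring, about 2 N at the start and 6.5 N fully down. Tab up at a mark: carriage locked. It must be more than 0.0085 down for the carriage to move, and as long as it slides. If released between marks it stays about 0.0085 down and springs up only when the pointer comes within about 3 mm of a mark, where it pulls itself into the notch.
- fence (a joint): Position of the fence carriage along the punch's y axis, m. 0 = the red mark, where it starts locked; grows towards +y. Range -0.107 to 0.057; slides with about 1.5 N of friction. The four marks, one lock notch each, lie at -0.100, -0.050, 0 and +0.050; which of the other three is green, white or blue varies.
- key_red_top (a point): Centre of the top of the red pattern key, 42 (x) by 30 (y) mm; the keys stand in a row along the punch's y, 46 mm apart, in any order. Top 80 mm above the table when up, 67 mm when latched.
- key_red (a joint): Depth of the red key, m: 0 = up, 0.015 = at the bottom stop, about 0.013 = latched down. It starts latched. A key pressed to the bottom (2 to 5 N on the way) latches when let go, and any latched key pops up.
- mark_red: Red format mark, a flat tile 24 (x) by 18 (y) mm on the ivory strip at the robot's side of the punch. Origin: centre of its underside; axes as the punch's. The pointer belongs at the same y (along the rail) as the mark's centre.
- key_green_top (a point): Centre of the top of the green pattern key, 42 (x) by 30 (y) mm; the keys stand in a row along the punch's y, 46 mm apart, in any order. Top 80 mm above the table when up, 67 mm when latched.
- key_green (a joint): Depth of the green key, m: 0 = up, 0.015 = at the bottom stop, about 0.013 = latched down. It starts up. A key pressed to the bottom (2 to 5 N on the way) latches when let go, and any latched key pops up.
- mark_green: Green format mark, a flat tile 24 (x) by 18 (y) mm on the ivory strip at the robot's side of the punch. Origin: centre of its underside; axes as the punch's. The pointer belongs at the same y (along the rail) as the mark's centre.
- key_white_top (a point): Centre of the top of the white pattern key, 42 (x) by 30 (y) mm; the keys stand in a row along the punch's y, 46 mm apart, in any order. Top 80 mm above the table when up, 67 mm when latched.
- key_white (a joint): Depth of the white key, m: 0 = up, 0.015 = at the bottom stop, about 0.013 = latched down. It starts up. A key pressed to the bottom (2 to 5 N on the way) latches when let go, and any latched key pops up.
- mark_white: White format mark, a flat tile 24 (x) by 18 (y) mm on the ivory strip at the robot's side of the punch. Origin: centre of its underside; axes as the punch's. The pointer belongs at the same y (along the rail) as the mark's centre.
- key_blue_top (a point): Centre of the top of the blue pattern key, 42 (x) by 30 (y) mm; the keys stand in a row along the punch's y, 46 mm apart, in any order. Top 80 mm above the table when up, 67 mm when latched.
- key_blue (a joint): Depth of the blue key, m: 0 = up, 0.015 = at the bottom stop, about 0.013 = latched down. It starts up. A key pressed to the bottom (2 to 5 N on the way) latches when let go, and any latched key pops up.
- mark_blue: Blue format mark, a flat tile 24 (x) by 18 (y) mm on the ivory strip at the robot's side of the punch. Origin: centre of its underside; axes as the punch's. The pointer belongs at the same y (along the rail) as the mark's centre.
- ledger: Closed dark red register, 220 by 156 by 40 mm, about 0.9 kg, lying on the table beside the punch. Origin: centre of its underside. Bystander.
- screwdriver: Red-handled screwdriver, about 200 mm long, lying loose on the table beside the punch. Bystander.
- key_bunch: Three loose door keys on a brass tag, lying flat, about 70 mm long, on the table beside the punch. Origin: centre of the tag's underside. Bystander.

How it is judged (in metres and radians):
On the way, in this order (a step that is already met when the one before it is completed fails the run):
1. the green key is down and the red, white and blue keys are up (value of joint key_green above 0.01 m and value of joint each of key_red, key_white, key_blue below 0.003 m), for 0.2 s.
2. the fence pointer is at the green mark with the lock tab sprung up (y of fence_pointer in the frame of mark_green between -0.003 and 0.003 m and value of joint lock_tab below 0.002 m), for 0.2 s.
At the end, for the whole second after the job is handed in: The green key is latched (more than 10 mm down) and the red, white and blue keys are up (less than 3 mm down); the fence pointer is within 3 mm of the green mark along the rail, at rest, and the lock tab is up (less than 2 mm down) (all of step 1 and all of step 2 and velocity of joint fence between -0.005 and 0.005 m/s); the robot touches nothing.
It fails at once if the register is shifted by more than 25 mm (distance of ledger from where it was at the start of the episode above 0.025 m).
It fails at once if the screwdriver is shifted by more than 25 mm (distance of screwdriver from where it was at the start of the episode above 0.025 m).
It fails at once if the bunch of keys is shifted by more than 25 mm (distance of key_bunch from where it was at the start of the episode above 0.025 m).
It also fails if it takes over 35 s, if anything falls off the work surface, if the arm or the gripper's body presses on something with over 40 N, if the wrist force passes 120 N, or if a joint passes its speed limit or range.

## Working session

There is one attempt and no reset: what is moved stays moved. The work goes in short steps, Python scripts to look and compute and a shell command to move; the robot and the scene stay as the last step left them, time stands still between calls to the robot, and variables do not carry over. Pictures are saved under pics/ and viewed, at most 10 in all, crops included, and the job is handed in when it is done.

```bash
mkdir -p pics; ls; python3 - <<'E'
from rig import r
import cv2
s=r.sense(); print(s['eef_pos'],s['tcp_rot'],s['clock'],s['opening'])
for n in("top","side"):
    cv2.imwrite(f'pics/{n}0.png',r.grab_frame(n)[:,:,::-1]); print({k:v for k,v in r.camera_info(n).items()})
E
```

```text
pics
[144.07099485 607.65566875 230.5525822 ] [-3.14015248e+00 -3.69290313e-05  2.90877080e+00] 0.0 1.0012441338031892
{'K': array([[432.67711755,   0.        , 317.00515892],
       [  0.        , 432.67711755, 199.4558136 ],
       [  0.        ,   0.        ,   1.        ]]), 'rvec': array([ 2.15260525, -2.19810637,  0.09704341]), 'tvec': array([  31.10928836,  581.52546027, 1028.94999275])}
{'K': array([[436.70536496,   0.        , 317.29111384],
       [  0.        , 436.70536496, 202.34033721],
       [  0.        ,   0.        ,   1.        ]]), 'rvec': array([ 0.56571328, -2.49104287,  1.42915341]), 'tvec': array([516.40238239, 201.54273916, 765.47688364])}
```

View pics/top0.png

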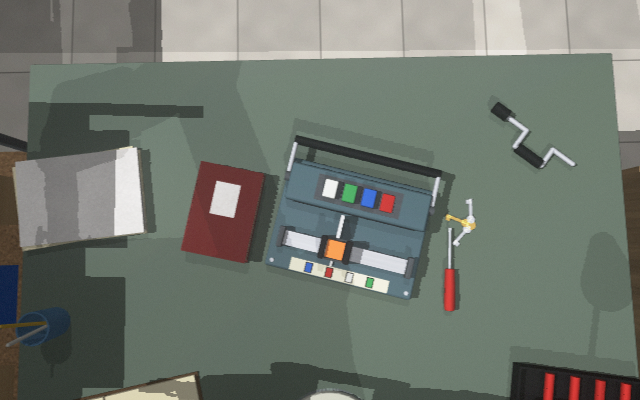

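View pics/side0.png

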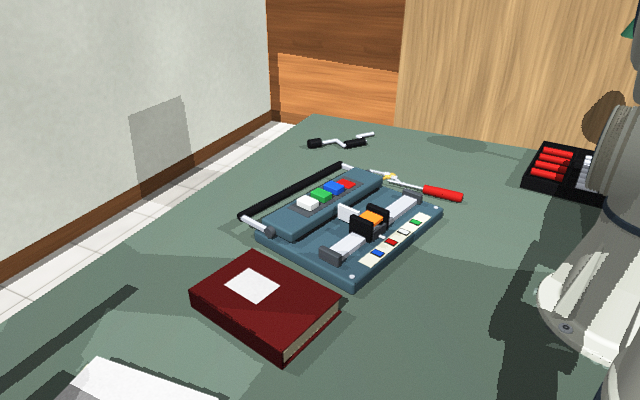

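The top view shows the keys in a row: white (330,188), green (349,193), blue (368,198) and red (387,203). The marks are blue (308,267), red (329,272), white (349,278) and green (369,283), so green is at fence −0.100. The tab is at (336,249). The side view agrees with this.

```bash
cat > h.py <<'E'
import cv2,numpy as np
from scipy.spatial.transform import Rotation as Ro
def ray(ci,uv,z):
    R=cv2.Rodrigues(ci['rvec'])[0]; c=-R.T@ci['tvec']
    d=R.T@np.linalg.solve(ci['K'],[*uv,1.]); return c+d*(z-c[2])/d[2]
HUE={'green':(45,80),'blue':(100,125),'orange':(9,20),'red':(0,5)}
def blobs(im,col,box,s=130,v=60):
    h=cv2.cvtColor(im,cv2.COLOR_RGB2HSV); lo,hi=HUE[col]
    m=cv2.inRange(h,(lo,s,v),(hi,255,255)); k=np.zeros_like(m); x0,y0,x1,y1=box; k[y0:y1,x0:x1]=m[y0:y1,x0:x1]
    n,_,st,ce=cv2.connectedComponentsWithStats(k)
    return sorted([(int(st[i,4]),ce[i].round(2)) for i in range(1,n) if st[i,4]>15],key=lambda t:t[1][1])
def go(target,s):  # world delta to tool-axes units
    T=Ro.from_euler('xyz',s['tcp_rot']); return (T.inv().apply(np.array(target)-s['eef_pos'])/200).round(4)
E
python3 - <<'E'
from rig import r
from h import *
ci=r.camera_info('top'); im=r.grab_frame('top')
P={}
for c in HUE:
    for a,uv in blobs(im,c,(268,135,436,298)):
        z=70 if c=='orange' else (80 if uv[1]<230 else 32)
        if c=='red' and z==80: z=67
        P[c+str(z)]=p=ray(ci,uv,z); print(c,a,uv,p.round(1))
d=P['blue32']-P['green32']; yaw=np.arctan2(-d[0],d[1]); print('yaw marks',yaw,np.linalg.norm(d))
d=P['green80']-P['blue80']; print('yaw keys',np.arctan2(-d[0],d[1]),np.linalg.norm(d))
s=r.sense(); print(s['eef_pos'],s['tcp_rot'],Ro.from_euler('xyz',s['tcp_rot']).as_matrix().round(3))
E
```

```text
green 200 [349.1  192.93] [590.8 -55.7  80. ]
green 17 [369.47 282.29] [ 380.7 -101.9   32. ]
blue 241 [368.4  197.69] [ 578.8 -100.    80. ]
blue 50 [308.14 267.  ] [419.8  43.5  32. ]
orange 327 [334.72 249.38] [461.4 -19.6  70. ]
red 214 [386.89 202.83] [ 567.  -144.4   67. ]
red 50 [328.38 272.  ] [407.   -4.6  32. ]
yaw marks -0.2626848364733821 150.6144898049642
yaw keys -0.26444510880938826 45.931220522392024
[144.11384755 607.79884703 230.75935952] [-3.14057538e+00  4.55124336e-06  2.90877352e+00] [[-0.973  0.231 -0.   ]
 [ 0.231  0.973 -0.001]
 [-0.    -0.001 -1.   ]]
```

```bash
python3 -m inch '[[[-0.14,-0.13,0,0,0,0.002],[-0.28,-0.26,0,0,0,0.004],[-0.42,-0.39,0,0,0,0.006],[-0.56,-0.52,0,0,0,0.0095],[-0.7,-0.65,0,0,0,0.0095],[-0.84,-0.78,0,0,0,0.0095],[-0.98,-0.905,0,0,0,0.0095],[-0.98,-0.905,0,0,0,0.0095]]]' -1 40
python3 - <<'E'
from rig import r
from h import *
s=r.sense(); print(s['eef_pos'],s['tcp_rot'],go([590.8,-55.7,150],s),s['opening'])
E
```

```text
clock: 0.82
eef_pos: [295.3, 382.0, 231.0]
tcp_rot: [-3.139, 0.001, 2.876]
contact_force: [0.3, 0.6, -0.3]
opening: -0.0
grasp_force: 0.0
[295.34039599 381.97225214 231.01831788] [-3.13915470e+00  1.11815626e-03  2.87604769e+00] [-1.9994 -1.723   0.4115] -0.0003813124945203062
```

```bash
python3 -m inch '[[[-0.14,-0.12,0,0,0,0],[-0.28,-0.24,0,0,0,0],[-0.42,-0.36,0,0,0,0],[-0.57,-0.49,0,0,0,0],[-0.71,-0.61,0,0,0,0],[-0.85,-0.73,0,0,0,0],[-0.98,-0.86,0,0,0,0],[-0.98,-0.86,0,0,0,0]]]'
python3 -m inch '[[[-0.14,-0.12,0,0,0,0],[-0.28,-0.24,0,0,0,0],[-0.42,-0.36,0,0,0,0],[-0.57,-0.49,0,0,0,0],[-0.71,-0.61,0.1,0,0,0],[-0.85,-0.73,0.2,0,0,0],[-0.99,-0.85,0.3,0,0,0],[-0.99,-0.85,0.3,0,0,0]]]'
python3 - <<'E'
from rig import r
from h import *
s=r.sense(); print(s['clock'],s['eef_pos'],s['tcp_rot'],go([590.8,-55.7,95],s),s['contact_force'])
E
```

```text
clock: 1.48
eef_pos: [440.3, 165.5, 231.3]
tcp_rot: [-3.14, 0.002, 2.875]
contact_force: [0.0, 0.9, 0.3]
opening: 0.0
grasp_force: 0.0
clock: 2.15
eef_pos: [586.0, -49.8, 167.3]
tcp_rot: [-3.14, -0.002, 2.876]
contact_force: [-1.5, 0.7, 0.4]
opening: -0.001
grasp_force: 0.0
2.15 [586.03147775 -49.80213615 167.33922269] [-3.13974937e+00 -2.49886952e-03  2.87645275e+00] [-0.0316 -0.0215  0.3617] [-1.47215226  0.73621108  0.35130505]
```

```bash
python3 -m inch '[[[-0.03,-0.02,0.1,0,0,0],[-0.03,-0.02,0.2,0,0,0],[-0.03,-0.02,0.3,0,0,0],[-0.03,-0.02,0.36,0,0,0],[-0.03,-0.02,0.36,0,0,0]]]'
python3 - <<'E'
from rig import r
from h import *
s=r.sense(); print(s['clock'],s['eef_pos'],s['tcp_rot'],go([590.8,-55.7,64],s),s['contact_force'])
a=r.grab_frame('side'); b=r.grab_frame('wrist')
cv2.imwrite('pics/a1.png',np.hstack([cv2.resize(a[130:280,200:440],(480,300)),cv2.resize(b,(320,200))[:0].reshape(0,320,3) if 0 else cv2.copyMakeBorder(cv2.resize(b,(320,200)),0,100,0,0,0)])[:,:,::-1])
E
```

```text
clock: 2.57
eef_pos: [587.7, -50.5, 96.6]
tcp_rot: [-3.141, -0.005, 2.879]
contact_force: [-0.1, 0.5, 0.1]
opening: 0.004
grasp_force: 0.0
2.5667 [587.66661606 -50.53263424  96.62970598] [-3.140869   -0.00469055  2.87912752] [-0.0226 -0.0208  0.1631] [-0.08300067  0.48161458  0.0514086 ]
```

View pics/a1.png

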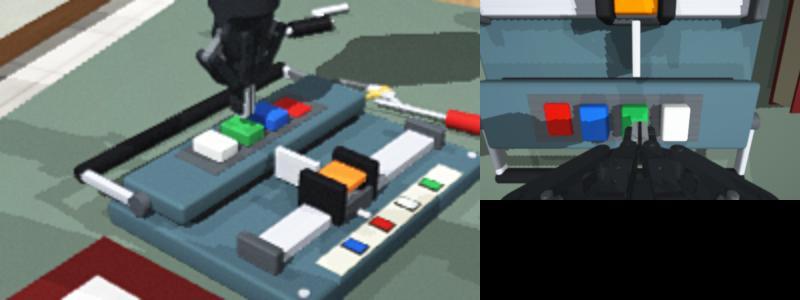

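The side view shows the shut fingertips over the green key, about 5 mm off centre towards white. I'll correct that and press.

```bash
python3 -m inch '[[[-0.023,-0.021,0,0,0,0],[-0.023,-0.021,0,0,0,0],[-0.023,-0.021,0.04,0,0,0],[-0.023,-0.021,0.08,0,0,0],[-0.023,-0.021,0.12,0,0,0],[-0.023,-0.021,0.15,0,0,0],[-0.023,-0.021,0.165,0,0,0],[-0.023,-0.021,0.165,0,0,0]]]'
python3 - <<'E'
from rig import r
from h import *
s=r.sense(); print(s['clock'],s['eef_pos'],go([590.8,-55.7,62],s),s['contact_force'])
E
```

```text
clock: 3.33
eef_pos: [592.6, -56.4, 65.4]
tcp_rot: [-3.141, -0.001, 2.879]
contact_force: [-0.0, 0.0, 0.8]
opening: 0.002
grasp_force: 0.4
3.3333 [592.55189936 -56.38162314  65.44483357] [0.0093 0.001  0.0172] [-0.01746312  0.01894507  0.75587059]
```

```bash
python3 -m inch '[[[0,0,0.01,0,0,0],[0,0,0.02,0,0,0],[0,0,0.02,0,0,0],[0,0,0.02,0,0,0]]]'
```

```text
clock: 3.67
eef_pos: [592.9, -56.4, 64.8]
tcp_rot: [-3.142, -0.0, 2.879]
contact_force: [-9.8, 1.2, 31.2]
opening: -0.001
grasp_force: 15.5
```

```bash
python3 -m inch '[[[0,0,-0.05,0,0,0],[0,0,-0.15,0,0,0],[0,0,-0.25,0,0,0],[0,0,-0.25,0,0,0],[0,0,-0.25,0,0,0]]]'
python3 - <<'E'
from rig import r
from h import *
s=r.sense(); print(s['clock'],s['eef_pos'],go([461.4,-19.6,115],s),s['contact_force'])
a=r.grab_frame('side'); t=r.grab_frame('top')
print([(c,blobs(t,c,(268,135,436,298))) for c in HUE])
cv2.imwrite('pics/a2.png',cv2.resize(a[130:280,200:440],(800,500))[:,:,::-1])
E
```

```text
clock: 4.08
eef_pos: [593.5, -56.4, 113.1]
tcp_rot: [3.141, 0.002, 2.879]
contact_force: [0.3, 0.9, 0.4]
opening: -0.0
grasp_force: 0.0
4.0833 [593.54298718 -56.4484983  113.08041313] [ 0.6859  0.0064 -0.0109] [0.34189182 0.85224658 0.36771693]
[('green', []), ('blue', [(89, array([368.29, 202.97])), (50, array([308.14, 267.  ]))]), ('orange', []), ('red', [(174, array([386.94, 204.32]))])]
```

View pics/a2.png

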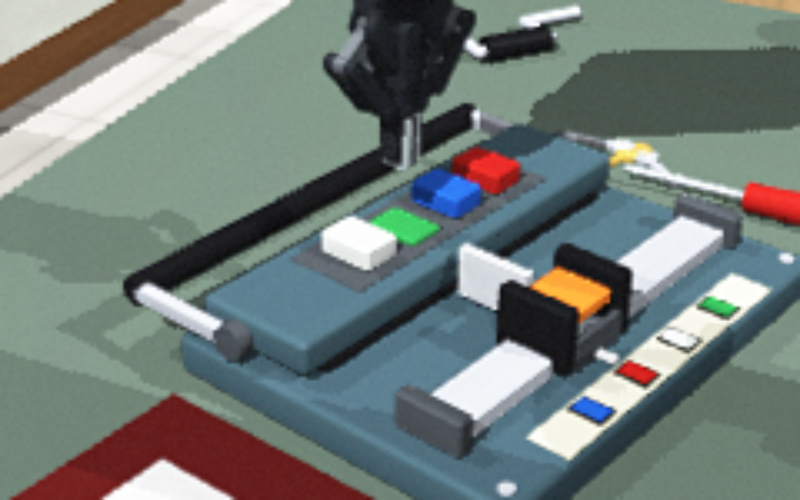

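Green is latched (405,227), and red (487,170) is up along with blue and white. Next I move over the tab.

```bash
python3 -m inch '[[[0.15,0,-0.01,0,0,0],[0.33,0.003,-0.01,0,0,0],[0.51,0.005,-0.01,0,0,0],[0.65,0.006,-0.01,0,0,0],[0.686,0.006,-0.01,0,0,0],[0.686,0.006,-0.01,0,0,0],[0.686,0.006,-0.01,0,0,0]]]'
python3 - <<'E'
from rig import r
from h import *
s=r.sense(); print(s['clock'],s['eef_pos'],go([461.4,-19.6,58],s),s['contact_force'])
cv2.imwrite('pics/a3.png',cv2.resize(r.grab_frame('side')[130:280,200:440],(800,500))[:,:,::-1])
E
```

```text
clock: 4.77
eef_pos: [461.4, -19.7, 114.1]
tcp_rot: [3.142, 0.0, 2.879]
contact_force: [-0.3, -0.3, -0.2]
opening: -0.001
grasp_force: 0.0
4.7667 [461.42680839 -19.68197145 114.08868512] [0.0004 0.0004 0.2804] [-0.27394584 -0.31102295 -0.19568895]
```

View pics/a3.png

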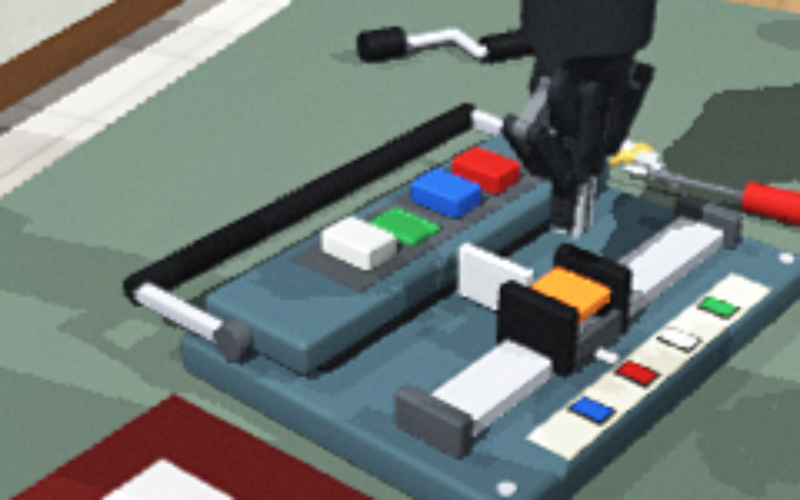

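The fingertips (575,230) hang above the tab (570,293), between the blocks. Pressing down.

```bash
python3 -m inch '[[[0,0,0.08,0,0,0],[0,0,0.16,0,0,0],[0,0,0.21,0,0,0],[0,0,0.24,0,0,0],[0,0,0.265,0,0,0],[0,0,0.28,0,0,0],[0,0,0.282,0,0,0],[0,0,0.282,0,0,0]]]'
```

```text
clock: 5.48
eef_pos: [461.7, -19.9, 58.3]
tcp_rot: [3.142, 0.001, 2.879]
contact_force: [0.8, -1.9, 6.9]
opening: -0.001
grasp_force: 2.8
```

```bash
python3 -m inch '[[[0,-0.03,0.002,0,0,0],[0,-0.09,0.002,0,0,0],[0,-0.16,0.002,0,0,0],[0,-0.23,0.002,0,0,0],[0,-0.3,0.002,0,0,0],[0,-0.37,0.002,0,0,0],[0,-0.43,0.002,0,0,0],[0,-0.46,0.002,0,0,0]]]'
python3 -m inch '[[[0,0,0,0,0,0],[0,0,0,0,0,0]]]'
python3 - <<'E'
from rig import r
from h import *
cv2.imwrite('pics/a4.png',cv2.resize(r.grab_frame('side')[130:280,240:480],(800,500))[:,:,::-1])
cv2.imwrite('pics/a4t.png',cv2.resize(r.grab_frame('top')[200:310,260:436],(800,500))[:,:,::-1])
E
```

```text
clock: 6.15
eef_pos: [437.7, -109.6, 58.3]
tcp_rot: [3.141, 0.002, 2.878]
contact_force: [0.2, 1.8, 6.6]
opening: 0.002
grasp_force: 2.9
clock: 6.32
eef_pos: [437.8, -109.3, 58.3]
tcp_rot: [-3.141, 0.002, 2.878]
contact_force: [-0.2, -1.5, 6.1]
opening: 0.001
grasp_force: 2.9
```

View pics/a4.png

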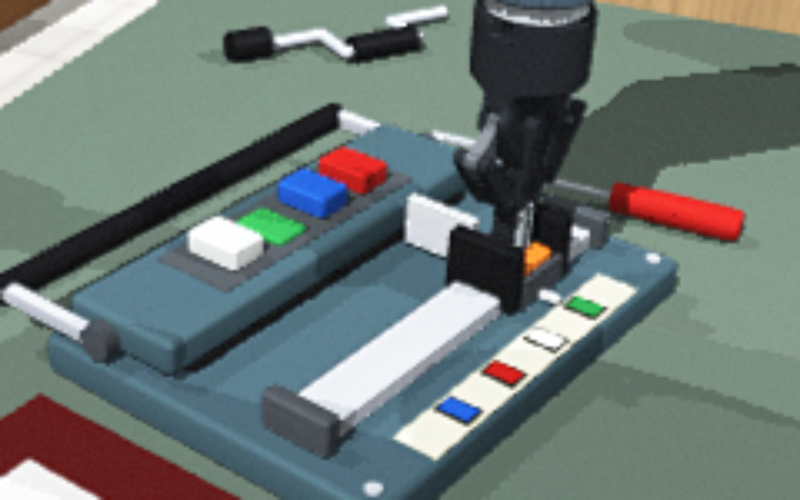

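The carriage followed. The pointer tip is at about (548,297), just short of green (585,307). Now to quantify that.

```bash
python3 - <<'E'
from rig import r
from h import *
ci=r.camera_info('side'); im=r.grab_frame('side'); im0=cv2.imread('pics/a3.png')
yd=np.array([.261,.9653,0])
f=lambda uv,z: ray(ci,uv,z)@yd
for c in('green','blue'):print(c,[(a,uv,f(uv,32).round(1)) for a,uv in blobs(im,c,(355,195,440,270))])
def tip(im,x0,y0,x1,y1):
    g=im[y0:y1,x0:x1].min(2); m=(g>170).astype(np.uint8)
    n,_,st,ce=cv2.connectedComponentsWithStats(m); return [(st[i].tolist(),(ce[i]+[x0,y0]).round(1),f(ce[i]+[x0,y0],35).round(1)) for i in range(1,n)]
s0=cv2.imread('pics/side0.png')[:,:,::-1]
print('now',tip(im,399,214,411,224)); print('start',tip(s0,374,230,388,241)); s=r.sense(); print(s['eef_pos']@yd, s['clock'])
E
```

```text
green [(35, array([415.03, 221.57]), np.float64(-0.4))]
blue [(54, array([377.22, 252.48]), np.float64(149.8))]
now [([3, 3, 6, 4, 18], array([404.5, 218.7]), np.float64(8.8)), ([10, 5, 2, 2, 2], array([409.5, 219.5]), np.float64(4.5)), ([6, 8, 6, 2, 9], array([407.3, 222.7]), np.float64(19.0))]
start [([5, 5, 6, 4, 17], array([381.6, 236.5]), np.float64(100.8))]
9.037746960915657 6.4667
```

The carriage tracks the finger with 8 mm left. Slide that, then lift.

```bash
python3 -m inch '[[[0,-0.015,0,0,0,0],[0,-0.03,0,0,0,0],[0,-0.04,0,0,0,0],[0,-0.04,0,0,0,0],[0,-0.04,0,0,0,0]]]'
python3 - <<'E'
from rig import r
from h import *
s=r.sense(); print(s['eef_pos']@np.array([.261,.9653,0]))
E
```

```text
clock: 6.88
eef_pos: [435.8, -116.7, 58.3]
tcp_rot: [-3.141, 0.002, 2.879]
contact_force: [0.6, -1.5, 6.6]
opening: -0.002
grasp_force: 2.9
1.0911670797006094
```

```bash
python3 -m inch '[[[0,0,-0.02,0,0,0],[0,0,-0.05,0,0,0],[0,0,-0.1,0,0,0],[0,0,-0.2,0,0,0],[0,0,-0.35,0,0,0],[0,0,-0.5,0,0,0],[0,0,-0.5,0,0,0],[0,0,-0.5,0,0,0]]]'
python3 - <<'E'
from rig import r
from h import *
ci=r.camera_info('side'); im=r.grab_frame('side'); yd=np.array([.261,.9653,0])
g=im[207:224,400:414].min(2)>170
n,_,st,ce=cv2.connectedComponentsWithStats(g.astype(np.uint8))
print([(st[i].tolist(),(ray(ci,ce[i]+[400,207],35)@yd).round(1)) for i in range(1,n)])
cv2.imwrite('pics/a5.png',cv2.resize(im[130:280,240:480],(800,500))[:,:,::-1])
E
```

```text
clock: 7.55
eef_pos: [435.6, -116.3, 159.5]
tcp_rot: [3.141, 0.003, 2.879]
contact_force: [0.3, 0.1, 0.0]
opening: -0.002
grasp_force: 0.0
[([3, 9, 9, 8, 30], np.float64(7.4)), ([12, 10, 2, 2, 3], np.float64(-6.8))]
```

View pics/a5.png

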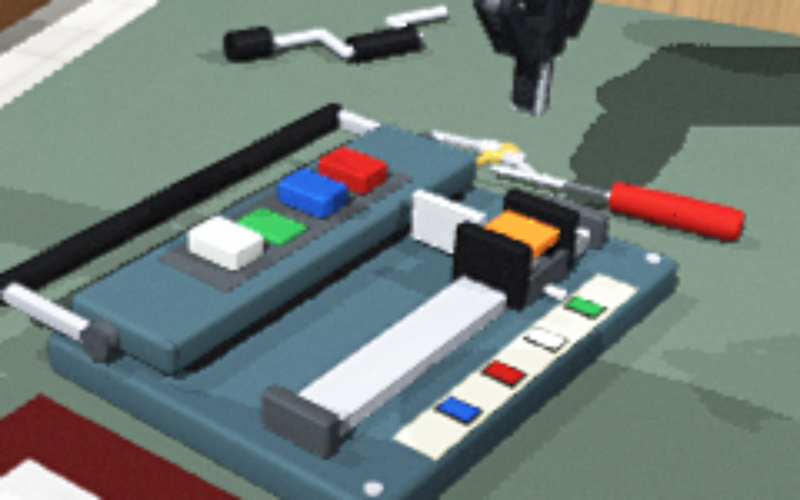

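```bash
python3 - <<'E'
from rig import r
from h import *
ci=r.camera_info('side'); R=np.array([[.9653,-.261,0],[.261,.9653,0]])
for im in(cv2.imread('pics/side0.png')[:,:,::-1].copy(),r.grab_frame('side')):
    for a,uv in blobs(im,'orange',(340,180,430,240)): print(a,uv,R@ray(ci,uv,70))
    m=im.min(2)>170
    for i0 in ((374,230,388,241),(401,212,410,221)):
        x0,y0,x1,y1=i0; v,u=np.nonzero(m[y0:y1,x0:x1]); 
        if len(u): print('tip',len(u),R@ray(ci,(u.mean()+x0,v.mean()+y0),35))
print(r.sense()['contact_force'])
E
```

```text
202 [371.7  216.98] [445.75167214  98.65392611]
tip 17 [416.30458014 100.78770265]
tip 1 [405.73228793   7.07220787]
161 [397.41 198.99] [445.12071513  -1.98538979]
tip 8 [426.7460758  95.959321 ]
tip 18 [415.49876617   1.52624151]
[ 0.5419886   0.05939736 -1.03394688]
```

The tab is at its full height and has moved about 100 mm, so the fence is locked at green. The keys are right and the arm is clear.

```bash
python3 -c "
from rig import r
print(r.sign_off())"
```

```text
the job is handed in; nothing more can be done
None
```

I handed the job in: only the green key is latched down, the fence is locked at the green mark with its tab sprung up, and the register, screwdriver and keys were not touched; sign-off returned no verdict.

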